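Hang a loaded parts bin on the louvered panel and close up the row

TASK

Hang the loose bin of test cassettes on the top louver of the bench panel, to the left of the two bins already hanging there: keep it upright, feel its hanging lip over the louver and lower it in gently until it is fully caught, not dropped or forced. Then, having let go of it, nudge it along the louver until it sits right up against the bin beside it, and leave it hanging there with its cassettes inside.

Things in the scene. Friction and masses are not known exactly. Their poses are not given: they have to be found in the camera images.
- bin_center (a point): Loose grey open bin standing on the worktop: 100 mm deep (x), 62 wide (y), 70 high, 0.17 to 0.28 kg with its load. Point: centre of the tub, 35 mm above its underside. z up, +x to its back, -x to its low scooped front. Side walls have full height from 20 mm in front of the point to the back wall; grip it across them (62 mm). Back wall's outer face is 50 mm behind the point.
- bin_lip (a point): Lower end of the bin's hanging lip, mid-width, 57.5 mm behind and 22 mm above bin_center; axes as there. The lip runs back from the top of the back wall (its underside 10 mm above this point) and turns down: this turned-down edge is 3 mm thick, 56 mm wide, with a 6 mm slot between it and the back wall. A stand-off foot low on the back wall reaches 4 mm farther back than this point.
- parts_bin: The same bin; origin at the centre of its underside, axes as for bin_center. Hung on the top louver, its lip rests on the blade's upper edge with the turned-down edge in the pocket and its foot against the sheet: bin_center is then 61 to 65 mm in front of the sheet and 32 mm below the blade's upper edge, nose down by up to 0.08 rad. Sliding it along then takes 1 to 4 N; push near its back or it twists.
- stand: Fixed bench stand with a white louvered panel. Origin on the worktop under the middle of the panel's front face (plane x = 0); z up, -x out of the front, +y along the louvers to the left seen from the robot. Sheet y -190 to +190 mm, top edge 39 mm above the top louver. The panel is clamped at any height within its slots and THAT HEIGHT IS NOT MEASURED: see point louver_lowest.
- louver_lowest (a point): Point of the stand 165 mm over the worktop, axes as the stand: where the middle of the top louver's upper edge would be with the panel at its lowest. The true edge is 0 to 22 mm higher: feel for it. The louver is an upright blade 2.5 mm thick, 12 high, this point midway in it; behind it an 8 mm pocket, open at the top, to the sheet. Its web slopes back to the sheet, ending 20 mm below the edge.
- row_end (a point): Point of the stand on the left-hand side plane of the nearer of two like bins already hanging at the right of the top louver (y = -61 mm in the stand's frame; height not meaningful). They do not move and reach 113 mm out from the sheet. Left of it the top louver is free for 245 mm. A second louver runs 85 mm lower, its bins' tops at least 12 mm under a bin on the top louver.
- cassette_1: flat white test cassette, 70 x 20 x 5 mm, lying loose in the bin; origin at the centre of its underside.
- cassette_2: a second such cassette in the bin.
- timer: bystander: bench timer 64 x 64 x 19 mm lying in front of the stand to the right; origin at the centre of its underside.
- marker_1: bystander: marker pen 135 mm long, 16 mm thick, lying in front of the stand.
- coverglass_box: bystander: small carton 55 x 55 x 22 mm lying to the right of the stand.
- cassette_4: bystander: a spare test cassette lying on the worktop in front of the stand.
- swab_box: bystander: carton 57 x 111 x 62 mm standing at the far right.

How it is judged:
By the outcome, as a careful person would: the job done as asked, in the order asked, and still so for the second after the job is handed in, with the robot touching nothing.
It also fails if it takes over 72 s, if anything falls off the work surface, if the arm or the gripper's body presses on something with over 40 N, if the wrist force passes 120 N, or if a joint passes its speed limit or range.

ROBOT

A 6-joint arm with a two-finger parallel gripper is mounted at the origin on a cart in front of the work surface, level with it; the furniture and walls round the work are solid. World frame = base frame: x ahead of the robot, y to its left, z up, the work surface at z = 0. Lengths are in m, angles in rad, forces in N, time in s.
With the tool pointing down it reaches from about 0.325 to 0.9 m from the base axis. Payload 6.1 kg.
Tool frame: the origin (TCP) lies at the very end of the fingers, on their centre line; the grasp point (between the pads) lies 19 mm behind it (ctrl.grip_depth is the distance from the TCP to the grasp point, in m); z points along the fingers, y is the line along which they close (so a half turn about z gives the same grasp; the last joint's range is limited). The gripper opens to 85 mm and grips with 20 to 120 N. Pads are 22 mm wide; open, the fingers measure 114 mm over their backs; the gripper's body (76 mm by 85 mm) begins 54 mm behind the grasp point. The pads swing forward as they close: fully open they stand 13 mm farther back than shut.
Start: joints at [1.221, 0.22, 1.526, -0, 1.395, -0.126], TCP at [0.139, 0.609, 0.231] pointing down, gripper open.
Joint ranges: [-2.98, 2.98], [-0.91, 2.08], [0.09, 2.57], [-1.24, 4.39], [0.2, 2.65], [-2.68, 2.68]. Speed limits (rad/s): [2.57, 2.57, 3.01, 3.14, 3.14, 3.14].

INTERFACE

Orientations are given as [roll, pitch, yaw] about the fixed x, y, z axes, in that order (R = Rz(yaw) Ry(pitch) Rx(roll)).
In Python, from bench import ctrl gives the robot as it stands.
- The arm moves only by the tool arm_command, never from a script. Its argument "moves" is a list that holds one entry, the list of rows, each a list of 6 numbers: the shift along the world's x, y, z scaled (see below), then the turn, a rotation vector about the world's x, y, z scaled (see below). In form: [[[dx, dy, dz, ax, ay, az], ...]]. A call has 1 to 8 rows; each row shifts and turns the commanded pose from where the row before left it; what a row does not reach is not made up. The controller multiplies each number of a shift by 2.5 cm and each number of a turn by 0.08 rad. A row lasts 1/8 s, in which the tool goes at most 62.5 mm and 10.7 degrees, less where a joint would pass 70% of its speed; a pose out of reach is approached as far as the arm can. A call with a number of a shift or a turn outside -1 to 1 is refused whole. A call with a gripper value outside its range is refused whole. "grip" is the opening, from 0 (shut) to 1 (fully open), set as the call begins (left out, the last holds). The fingers move at their own pace and stop on an object; "grip_force" is the grip in N (left out, the last holds). Time passes only in rows, so rows that do not move let the fingers close. It gives the time, the measured TCP pose, the force, the opening and the grip force at its end, in the units of the state.
- ctrl.state(): the state, without advancing time (a new reading comes with each control period).
- ctrl.grab_frame(name): name is "scene" or "top"; returns the picture (384x512x3 uint8, red, green, blue); there is no depth.
- ctrl.get_calibration(name): a dict with "K" (3x3 intrinsics, pixels), "k1" (the pictures are not rectified: a ray, as slopes to the right and down, at radius r is drawn at 1 + k1 r^2 times it, then the intrinsics apply), "world_to_cam" (4x4, takes a point from world to camera coordinates). Camera axes: x right, y up, looking along -z (the intrinsics and any distortion apply to the point x, -y, -z); pixel columns grow to the right and rows downward; lengths in m; the calibration is good to about 2 mm. A picture is of the moment at which its call begins. get_calibration takes no time and is no camera call.
- ctrl.close_job(): hands the job in; it is judged then, once.
The state is a dict: "clock": time; "joints": joint angles; "qvel": joint speeds; "effort": joint torques, N m; "ee_pos": TCP position; "ee_rot": TCP orientation; "ft_force": force on the tool from outside, world axes, zero at the start; "torque": the same for the moment, N m; "opening": opening from 0.0 (shut) to 1.0 (fully open); "finger_force": force on a finger pad.
Only numpy, scipy, OpenCV 4.12 (cv2) and the standard library are available. Lean on these libraries where they do the work, as an engineer would, in place of code of your own. Each camera call takes 0.05 s, during which the arm holds its last target. There are 200 camera calls.

## Working session

There is one attempt and no reset: what is moved stays moved. The work goes in short steps, Python scripts to look and compute and a tool call to move; the robot and the scene stay as the last step left them, time stands still between calls to the robot, and variables do not carry over. Pictures are saved under pics/ and viewed, at most 10 in all, crops included, and the job is handed in when it is done.

Besides the shell and the picture viewer there is one more tool, called after ">>>" by a JSON object that holds its "name" and its "arguments". arm_command: Moves the arm, as the interface text tells. Its arguments: {"type":"object","properties":{"moves":{"type":"array","items":{"type":"array","items":{"type":"array","items":{"type":"number","minimum":-1,"maximum":1}}}},"grip":{"type":"number"},"grip_force":{"type":"number"}},"required":["moves"]}

```bash
mkdir -p pics; ls; python3 - <<'E'
from bench import ctrl
import cv2
for n in("scene","top"):
    cv2.imwrite(f"pics/{n}0.png",cv2.resize(ctrl.grab_frame(n)[:,:,::-1],(800,600),interpolation=cv2.INTER_CUBIC))
    print(n,ctrl.get_calibration(n))
print(ctrl.state(),ctrl.grip_depth)
E
```

```text
pics
scene {'K': array([[466.06362858,   0.        , 256.21479997],
       [  0.        , 466.06362858, 195.08810193],
       [  0.        ,   0.        ,   1.        ]]), 'k1': -0.06453871835010411, 'world_to_cam': array([[ 4.70159296e-01, -8.82581182e-01,  8.32602319e-04,
        -3.04565555e-01],
       [ 7.21739918e-01,  3.85020267e-01,  5.75196388e-01,
        -4.29716285e-01],
       [-5.07978077e-01, -2.69833007e-01,  8.18014927e-01,
        -1.51779779e+00],
       [ 0.00000000e+00,  0.00000000e+00,  0.00000000e+00,
         1.00000000e+00]])}
top {'K': array([[423.42693796,   0.        , 255.12112262],
       [  0.        , 423.42693796, 195.97080974],
       [  0.        ,   0.        ,   1.        ]]), 'k1': 0.052741655558987785, 'world_to_cam': array([[-0.00655187, -0.999954  ,  0.00700458, -0.08352336],
       [ 0.98925297, -0.00545825,  0.14611219, -0.52339446],
       [-0.14606724,  0.00788661,  0.98924323, -1.29246136],
       [ 0.        ,  0.        ,  0.        ,  1.        ]])}
{'clock': 0.1, 'joints': array([ 1.22088794e+00,  2.21130315e-01,  1.52751660e+00,  7.43188520e-06,
        1.39468558e+00, -1.26125823e-01]), 'qvel': array([-9.41966749e-05, -1.45997359e-03, -3.98569116e-03, -2.29843208e-03,
       -1.35295604e-03,  7.98656681e-04]), 'effort': array([ 9.28707013e-04, -4.98245716e+01, -3.90544796e+01, -2.66428069e-04,
        5.82729816e-03, -3.60196310e-06]), 'ee_pos': array([0.13852787, 0.60889423, 0.2303086 ]), 'ee_rot': array([-3.13986756e+00, -2.26113265e-04,  2.91780859e+00]), 'ft_force': array([ 0.26628525, -0.5922612 ,  0.33225902]), 'torque': array([ 0.02492928, -0.09436249,  0.0718465 ]), 'finger_force': 0.0, 'opening': 0.999004253493714} 0.0187
```

View pics/scene0.png

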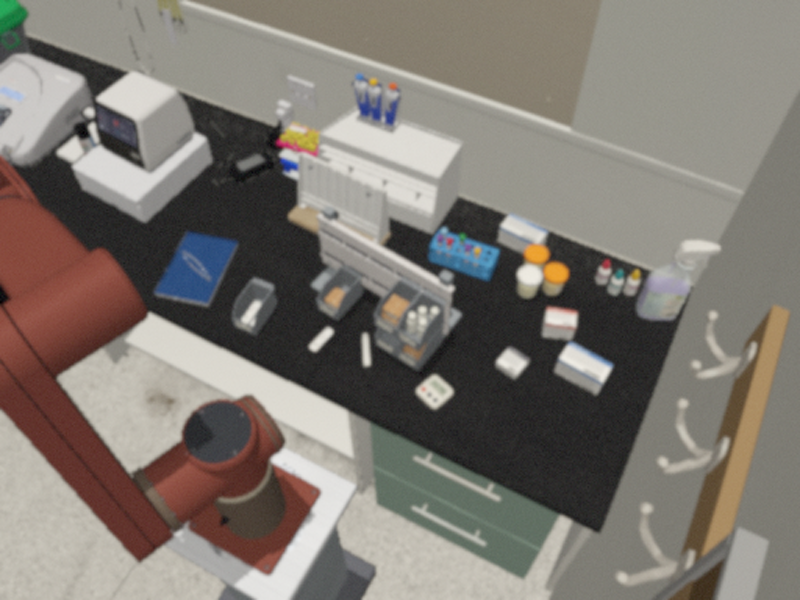

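View pics/top0.png

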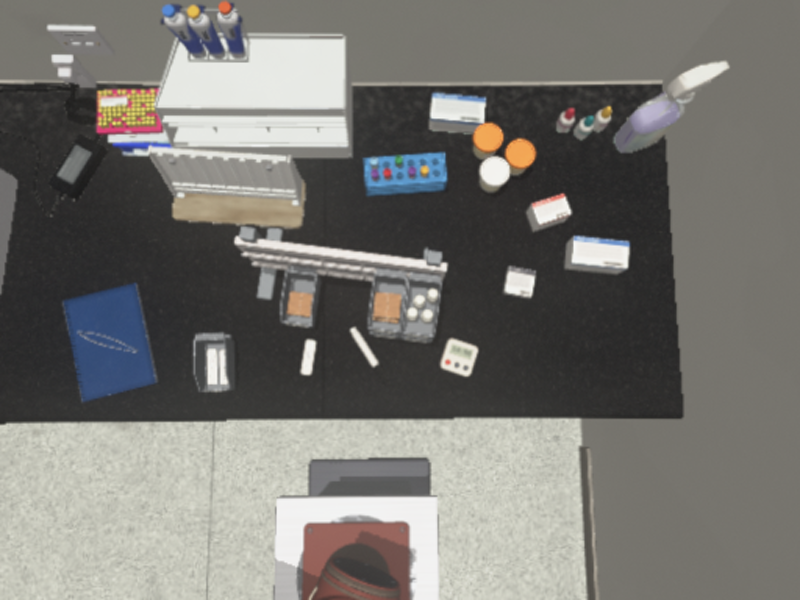

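The scene view shows the loose bin at about (255,305) and the panel from (320,225) to (450,300). In the top view the bin is at (214,362) and the panel runs from (240,240) to (445,268). I'll enlarge both.

```bash
python3 - <<'E'
from bench import ctrl
import cv2
for n,(x,y) in dict(top=(115,140),scene=(140,130)).items():
    im=ctrl.grab_frame(n)[y:y+130,x:x+178,::-1]
    cv2.imwrite(f"pics/{n}1.png",cv2.resize(im,None,fx=4.4,fy=4.4,interpolation=cv2.INTER_CUBIC))
E
```

```text
(no output)
```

View pics/top1.png

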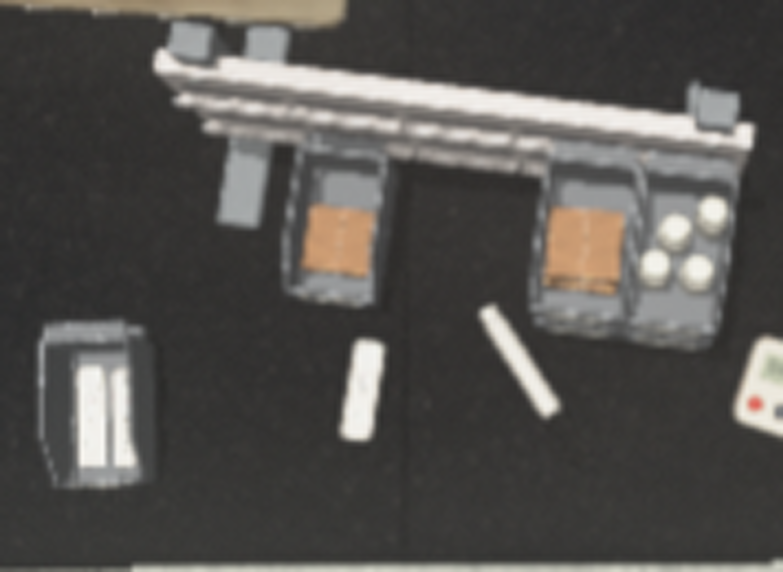

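View pics/scene1.png

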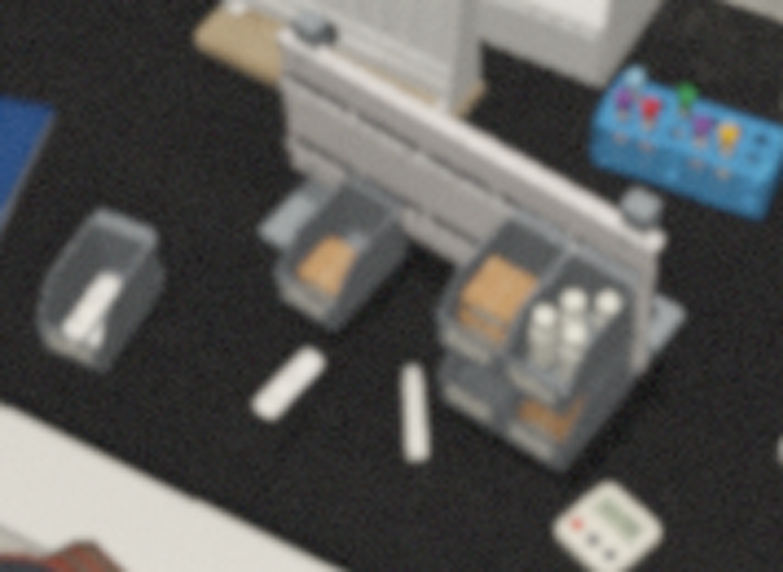

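The top crop shows the following:
- **Sheet:** its top front edge runs from (158,70) to (750,147).
- **Top-louver bins:** they are at the right, with the left side's front corner near (532,325).
- **Second louver:** the bin with the orange load hangs there.
- **Loose bin:** its lip runs (48,323)-(126,321) and its front bottom runs (60,487)-(154,482).

The scene crop agrees: sheet edge (283,42)-(655,250), bin lip (103,208)-(157,232).

```bash
cat > h.py <<'E'
import numpy as np, cv2
from scipy.optimize import least_squares
from bench import ctrl
C={n:ctrl.get_calibration(n) for n in("top","scene")}
OFF=dict(top=(115,140),scene=(140,130))
def proj(n,P):
    c=C[n];p=(np.c_[P,np.ones(len(P))]@c["world_to_cam"].T)[:,:3]
    s=np.c_[p[:,0],-p[:,1]]/-p[:,2:3]
    s*=1+c["k1"]*(s**2).sum(1,keepdims=True)
    return s@c["K"][:2,:2].T+c["K"][:2,2]
def place(q,L):
    c,s=np.cos(q[2]),np.sin(q[2]);L=np.array(L,float)/1000
    return np.c_[q[0]+c*L[:,0]-s*L[:,1],q[1]+s*L[:,0]+c*L[:,1],L[:,2]]
def crop(n,p): return (p-OFF[n]+.5)*4.4-.5
E
python3 - <<'E'
from h import *
def fit(obs,q0,free):
    def r(q):
        out=[]
        for n,L,px in obs:
            L=np.array(L,float)
            if free: L[:,2]+=q[3]*1000
            out.append((crop(n,proj(n,place(q,L)))-px).ravel())
        return np.concatenate(out)
    s=least_squares(r,q0,loss="soft_l1",f_scale=5); print(np.round(s.x,4)); print(np.round(r(s.x).reshape(-1,2),1).tolist()); return s.x
S=[[0,190,204],[0,-190,204]]
st=fit([("top",S,[[158,70],[750,147]]),("scene",S,[[283,42],[655,250]])],[.6,0,-.1,0.01],True)
# predicted check: row bin front bottom left corner, louver left end
L=[[-113,-61,165+3-70],[-113,-61,165-40],[-13,-61,168],[-10.5,184,165],[0,0,165]]
for n in C: print(n,np.round(crop(n,proj(n,place(st,np.array(L)+[0,0,st[3]*1000])))).tolist())
B=[[59,28,70],[59,-28,70],[-50,31,0],[-50,-31,0]]
b=fit([("top",B,[[48,323],[126,321],[60,487],[154,482]]),("scene",B,[[103,208],[157,232],[44,342],[103,370]])],[.45,.25,0],False)
print("center",place(b,[[0,0,35],[5,0,35]]),"goal",place(st,[[-63,-61+31+40,0],[-30,0,0]]))
E
```

```text
[ 0.5901  0.0179 -0.1357 -0.0059]
[[-1.2, -1.3], [1.6, -1.3], [-3.7, -0.9], [0.9, 4.7]]
top [[532.0, 314.0], [530.0, 309.0], [549.0, 151.0], [178.0, 100.0], [459.0, 121.0]]
scene [[440.0, 347.0], [439.0, 329.0], [512.0, 216.0], [281.0, 82.0], [461.0, 174.0]]
[0.4105 0.2809 0.0057]
[[-3.8, -1.6], [0.3, -0.6], [3.7, -3.7], [-3.0, -0.1], [0.7, 1.7], [0.4, 1.7], [-0.6, 3.0], [-0.8, 2.9]]
center [[0.41047218 0.28086502 0.035     ]
 [0.4154721  0.28089332 0.035     ]] goal [[0.52900398 0.03636956 0.        ]
 [0.56034772 0.02199702 0.        ]]
```

Both fits are consistent to about 3 px. Stand: sheet x≈0.590, y≈0.018, yaw -0.136. Bin: (0.4105, 0.281), yaw≈0. Moving above the bin.

>>> {"name": "arm_command", "arguments": {"moves": [[[0.79,-0.937,-0.2,0,0,0.205],[0.79,-0.937,-0.2,0,0,0.205],[0.79,-0.937,-0.2,0,0,0.205],[0.79,-0.937,-0.2,0,0,0.205],[0.79,-0.937,-0.2,0,0,0.205],[0.79,-0.937,-0.2,0,0,0.205],[0.79,-0.937,-0.2,0,0,0.205],[0.79,-0.937,-0.2,0,0,0.205]]], "grip": 1}}

```text
clock: 1.2
ee_pos: [0.2972, 0.4211, 0.191]
ee_rot: [-3.141, -0.0, 3.05]
ft_force: [-0.1, 0.0, 0.8]
opening: 0.997
finger_force: 0.0
```

>>> {"name": "arm_command", "arguments": {"moves": [[[0.79,-0.937,-0.2,0,0,0.205],[0.79,-0.937,-0.2,0,0,0.205],[0.79,-0.937,-0.2,0,0,0.205],[0.79,-0.937,-0.2,0,0,0.205],[0.79,-0.937,-0.2,0,0,0.205],[0.79,-0.937,-0.2,0,0,0.205],[0,0,0,0,0,0],[0,0,0,0,0,0]]]}}

```text
clock: 2.2
ee_pos: [0.4149, 0.2817, 0.1613]
ee_rot: [3.141, -0.0, -3.136]
ft_force: [-0.3, -0.7, -0.5]
opening: 1.002
finger_force: 0.0
```

```bash
python3 - <<'E'
from bench import ctrl
import cv2
t=[]
for n,(x,y) in dict(top=(110,190),scene=(135,150)).items():
    im=ctrl.grab_frame(n)[y:y+90,x:x+66,::-1]
    t.append(cv2.resize(im,None,fx=6,fy=6,interpolation=cv2.INTER_CUBIC))
cv2.imwrite("pics/a.png",cv2.hconcat(t))
s=ctrl.state();print(s["ee_pos"],s["ee_rot"],s["ft_force"],s["clock"])
E
```

```text
[0.41475706 0.2821261  0.1614576 ] [ 3.14125205e+00 -1.49166108e-07 -3.13509701e+00] [-0.23043923 -0.09049056  0.31003453] 2.3
```

View pics/a.png

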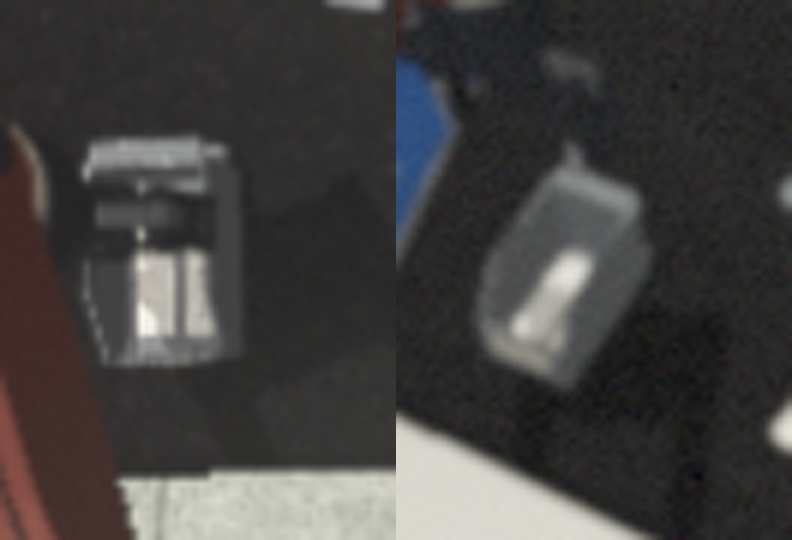

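The gripper sits above the bin: pads at about (155,215) in the left half, bin walls at 90-240. Descending with force monitoring, then gripping at 25 N.

>>> {"name": "arm_command", "arguments": {"moves": [[[0,-0.04,-0.8,0,0,0.1],[0,0,-0.8,0,0,0],[0,0,-0.8,0,0,0],[0,0,-0.8,0,0,0],[0,0,-0.8,0,0,0],[0,0,-0.8,0,0,0],[0,0,-0.46,0,0,0],[0,0,0,0,0,0]]]}}

```text
clock: 3.3
ee_pos: [0.4143, 0.2806, 0.0292]
ee_rot: [-3.141, -0.002, -3.127]
ft_force: [0.1, -0.1, 0.0]
opening: 0.996
finger_force: 0.0
```

>>> {"name": "arm_command", "arguments": {"moves": [[[0,0,0,0,0,0],[0,0,0,0,0,0],[0,0,0,0,0,0],[0,0,0,0,0,0],[0,0,0,0,0,0],[0,0,0,0,0,0],[0,0,0,0,0,0],[0,0,0,0,0,0]]], "grip": 0, "grip_force": 25}}

```text
clock: 4.3
ee_pos: [0.416, 0.281, 0.0308]
ee_rot: [3.141, 0.002, -3.128]
ft_force: [-1.5, 1.2, 6.4]
opening: 0.728
finger_force: 28.3
```

>>> {"name": "arm_command", "arguments": {"moves": [[[0,0,0.3,0,0,0],[0,0,0.6,0,0,0],[0,0,0.9,0,0,0],[0,0,0.9,0,0,0],[0,0,0.9,0,0,0],[0,0,0.9,0,0,0],[0,0,0.7,0,0,0],[0,0,0.3,0,0,0]]], "grip_force": 30}}

```text
clock: 5.3
ee_pos: [0.4157, 0.2807, 0.1688]
ee_rot: [3.141, 0.002, -3.128]
ft_force: [0.6, 0.7, -2.6]
opening: 0.725
finger_force: 33.4
```

>>> {"name": "arm_command", "arguments": {"moves": [[[0.08,-0.2,0,0,0,-0.1],[0.16,-0.5,0,0,0,-0.12],[0.2,-0.6,0,0,0,-0.12],[0.2,-0.6,0,0,0,-0.12],[0.2,-0.6,0,0,0,-0.12],[0.2,-0.6,0,0,0,-0.12],[0.2,-0.6,0,0,0,-0.12],[0.2,-0.6,0,0,0,-0.12]]]}}

```text
clock: 6.3
ee_pos: [0.4516, 0.1719, 0.1674]
ee_rot: [3.142, 0.0, 3.079]
ft_force: [-0.0, -0.4, -1.8]
opening: 0.73
finger_force: 33.4
```

>>> {"name": "arm_command", "arguments": {"moves": [[[0.2,-0.6,0,0,0,-0.12],[0.25,-0.8,0,0,0,-0.12],[0.3,-0.9,0,0,0,-0.12],[0.3,-0.9,0,0,0,-0.12],[0.3,-0.9,0,0,0,-0.12],[0.25,-0.8,0,0,0,-0.12],[0.15,-0.4,0,0,0,-0.12],[0.1,-0.2,0,0,0,-0.1]]]}}

```text
clock: 7.3
ee_pos: [0.4976, 0.0349, 0.1673]
ee_rot: [3.141, -0.0, 3.004]
ft_force: [0.4, 0.3, -2.4]
opening: 0.727
finger_force: 33.4
```

```bash
python3 - <<'E'
from bench import ctrl
import cv2
t=[]
for n,(x,y) in dict(top=(150,135),scene=(190,125)).items():
    im=ctrl.grab_frame(n)[y:y+115,x:x+80,::-1]
    t.append(cv2.resize(im,None,fx=5,fy=5,interpolation=cv2.INTER_CUBIC))
cv2.imwrite("pics/b.png",cv2.hconcat(t))
s=ctrl.state();print(s["ee_pos"],s["ee_rot"],s["ft_force"],s["torque"],s["clock"],s["opening"])
E
```

```text
[0.49759395 0.03529696 0.16727097] [ 3.14145062e+00 -5.23878165e-05  3.00435574e+00] [-0.7235178   0.22881738 -2.06143707] [0.01751292 0.02976985 0.0130913 ] 7.4 0.7257078193361405
```

View pics/b.png

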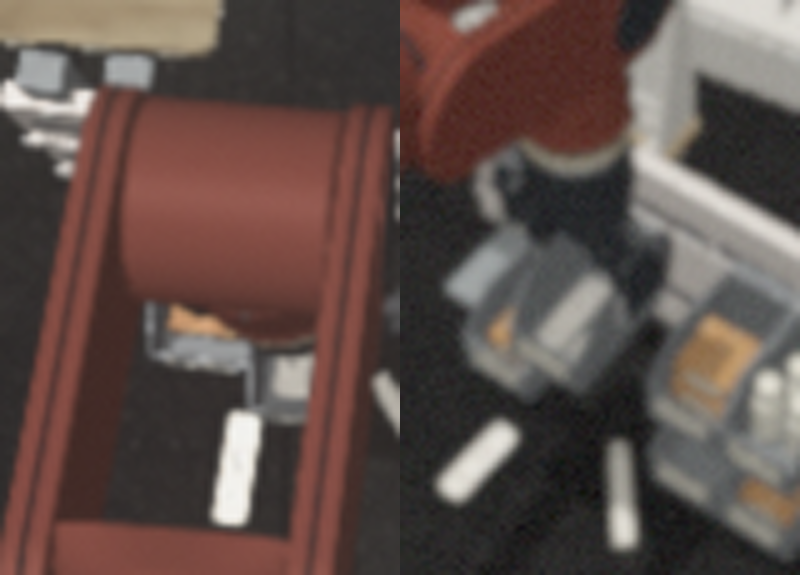

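The bin hangs upright in the grip with cassettes inside, in front of the panel at about (570,330) in the right half. There's a clear gap to the row bin at (690,340). I'll shift left about 11 mm, lower 8 mm, then approach the sheet.

>>> {"name": "arm_command", "arguments": {"moves": [[[0.06,0.2,-0.1,0,0,0],[0,0.24,-0.1,0,0,0],[0.2,-0.027,-0.12,0,0,0],[0.25,-0.034,0,0,0,0],[0.25,-0.034,0,0,0,0],[0.2,-0.027,0,0,0,0],[0.1,-0.0135,0,0,0,0],[0,0,0,0,0,0]]]}}

```text
clock: 8.4
ee_pos: [0.5241, 0.043, 0.1593]
ee_rot: [-3.142, -0.0, 3.005]
ft_force: [-0.3, -0.1, -3.0]
opening: 0.725
finger_force: 33.4
```

>>> {"name": "arm_command", "arguments": {"moves": [[[0.04,-0.0054,0,0,0,0],[0.04,-0.0054,0,0,0,0],[0.04,-0.0054,0,0,0,0],[0.04,-0.0054,0,0,0,0],[0,0,0,0,0,0]]]}}

```text
clock: 9.02
ee_pos: [0.528, 0.0425, 0.1593]
ee_rot: [-3.142, -0.0, 3.005]
ft_force: [0.1, 0.5, -2.1]
opening: 0.728
finger_force: 33.4
```

>>> {"name": "arm_command", "arguments": {"moves": [[[0.04,-0.0054,0,0,0,0],[0.04,-0.0054,0,0,0,0],[0.04,-0.0054,0,0,0,0],[0,0,0,0,0,0]]]}}

```text
clock: 9.52
ee_pos: [0.531, 0.0421, 0.1593]
ee_rot: [-3.142, 0.0, 3.005]
ft_force: [-0.4, -0.1, -1.4]
opening: 0.723
finger_force: 33.4
```

>>> {"name": "arm_command", "arguments": {"moves": [[[0.04,-0.0054,0,0,0,0],[0.04,-0.0054,0,0,0,0],[0.04,-0.0054,0,0,0,0],[0,0,0,0,0,0]]]}}

```text
clock: 10.02
ee_pos: [0.534, 0.0417, 0.1593]
ee_rot: [-3.142, 0.0, 3.005]
ft_force: [0.1, -0.0, -1.3]
opening: 0.729
finger_force: 33.4
```

>>> {"name": "arm_command", "arguments": {"moves": [[[0.04,-0.0054,0,0,0,0],[0.04,-0.0054,0,0,0,0],[0,0,0,0,0,0]]]}}

```text
clock: 10.4
ee_pos: [0.5354, 0.0415, 0.159]
ee_rot: [-3.142, -0.001, 3.005]
ft_force: [-2.3, 1.6, -1.2]
opening: 0.727
finger_force: 33.2
```

>>> {"name": "arm_command", "arguments": {"moves": [[[0.04,-0.0054,0,0,0,0],[0,0,0,0,0,0]]]}}

```text
clock: 10.65
ee_pos: [0.5362, 0.0414, 0.1589]
ee_rot: [-3.141, -0.002, 3.005]
ft_force: [-6.0, 0.2, -2.4]
opening: 0.724
finger_force: 32.9
```

>>> {"name": "arm_command", "arguments": {"moves": [[[0,0,0,0,0,0],[0,0,0,0,0,0]]]}}

```text
clock: 10.9
ee_pos: [0.5366, 0.0413, 0.1591]
ee_rot: [-3.141, -0.001, 3.005]
ft_force: [-4.3, 0.2, -2.6]
opening: 0.72
finger_force: 33.0
```

>>> {"name": "arm_command", "arguments": {"moves": [[[-0.06,0.008,0,0,0,0],[0,0,0,0,0,0],[0,0,0,0,0,0]]]}}

```text
clock: 11.28
ee_pos: [0.5362, 0.0415, 0.1598]
ee_rot: [3.141, 0.002, 3.005]
ft_force: [-0.1, -0.1, -2.8]
opening: 0.723
finger_force: 33.4
```

>>> {"name": "arm_command", "arguments": {"moves": [[[-0.05,0.007,0,0,0,0],[0,0,0,0,0,0],[0,0,0,0,0,0]]]}}

```text
clock: 11.65
ee_pos: [0.5343, 0.0417, 0.1594]
ee_rot: [-3.142, 0.0, 3.005]
ft_force: [0.5, -0.1, -1.6]
opening: 0.721
finger_force: 33.5
```

>>> {"name": "arm_command", "arguments": {"moves": [[[0,0,-0.05,0,0,0],[0,0,-0.06,0,0,0],[0,0,-0.06,0,0,0],[0,0,-0.06,0,0,0],[0,0,-0.06,0,0,0],[0,0,-0.06,0,0,0],[0,0,0,0,0,0]]]}}

```text
clock: 12.52
ee_pos: [0.5341, 0.0417, 0.1504]
ee_rot: [-3.142, -0.0, 3.005]
ft_force: [0.4, -0.1, -2.0]
opening: 0.721
finger_force: 33.5
```

>>> {"name": "arm_command", "arguments": {"moves": [[[0,0,-0.06,0,0,0],[0,0,-0.06,0,0,0],[0,0,-0.06,0,0,0],[0,0,-0.06,0,0,0],[0,0,0,0,0,0]]]}}

```text
clock: 13.15
ee_pos: [0.5341, 0.0417, 0.1444]
ee_rot: [-3.142, -0.0, 3.005]
ft_force: [-0.1, 0.6, -2.4]
opening: 0.724
finger_force: 33.5
```

>>> {"name": "arm_command", "arguments": {"moves": [[[0,0,-0.06,0,0,0],[0,0,-0.06,0,0,0],[0,0,0,0,0,0]]]}}

```text
clock: 13.52
ee_pos: [0.5341, 0.0417, 0.1414]
ee_rot: [-3.142, -0.0, 3.005]
ft_force: [0.8, -0.9, -1.6]
opening: 0.725
finger_force: 33.5
```

>>> {"name": "arm_command", "arguments": {"moves": [[[0,0,-0.06,0,0,0],[0,0,-0.06,0,0,0],[0,0,0,0,0,0]]]}}

```text
clock: 13.9
ee_pos: [0.5341, 0.0417, 0.1383]
ee_rot: [-3.142, -0.0, 3.005]
ft_force: [0.2, -0.7, -1.8]
opening: 0.722
finger_force: 33.5
```

>>> {"name": "arm_command", "arguments": {"moves": [[[0,0,-0.06,0,0,0],[0,0,-0.06,0,0,0],[0,0,0,0,0,0]]]}}

```text
clock: 14.28
ee_pos: [0.5341, 0.0417, 0.1353]
ee_rot: [-3.142, -0.0, 3.005]
ft_force: [0.3, 0.1, -2.5]
opening: 0.721
finger_force: 33.5
```

>>> {"name": "arm_command", "arguments": {"moves": [[[0,0,-0.05,0,0,0],[0,0,-0.05,0,0,0],[0,0,0,0,0,0]]]}}

```text
clock: 14.65
ee_pos: [0.5341, 0.0417, 0.1329]
ee_rot: [-3.142, -0.0, 3.005]
ft_force: [-0.5, 0.5, -2.6]
opening: 0.72
finger_force: 33.5
```

>>> {"name": "arm_command", "arguments": {"moves": [[[0,0,-0.04,0,0,0],[0,0,-0.04,0,0,0],[0,0,0,0,0,0]]]}}

```text
clock: 15.02
ee_pos: [0.5341, 0.0417, 0.1309]
ee_rot: [-3.142, -0.0, 3.005]
ft_force: [-0.2, -0.4, -1.9]
opening: 0.718
finger_force: 33.5
```

>>> {"name": "arm_command", "arguments": {"moves": [[[0,0,-0.04,0,0,0],[0,0,-0.04,0,0,0],[0,0,0,0,0,0]]]}}

```text
clock: 15.4
ee_pos: [0.5348, 0.0417, 0.1296]
ee_rot: [3.141, 0.001, 3.005]
ft_force: [0.1, 0.4, 1.9]
opening: 0.721
finger_force: 33.2
```

>>> {"name": "arm_command", "arguments": {"moves": [[[0,0,-0.03,0,0,0],[0,0,0,0,0,0],[0,0,0,0,0,0]]]}}

```text
clock: 15.78
ee_pos: [0.5349, 0.0417, 0.1289]
ee_rot: [3.141, 0.002, 3.005]
ft_force: [0.6, 1.0, 2.5]
opening: 0.719
finger_force: 32.3
```

>>> {"name": "arm_command", "arguments": {"moves": [[[-0.06,0.008,0,0,0,0],[-0.06,0.008,0,0,0,0],[-0.03,0.004,0,0,0,0],[0,0,0,0,0,0]]]}}

```text
clock: 16.27
ee_pos: [0.5336, 0.0417, 0.129]
ee_rot: [3.141, 0.007, 3.004]
ft_force: [14.4, -0.8, -4.3]
opening: 0.718
finger_force: 33.8
```

The lip is caught: pulling outward 3 mm meets 14 N. I'll relax and release.

>>> {"name": "arm_command", "arguments": {"moves": [[[0.08,-0.011,0,0,0,0],[0.08,-0.011,0,0,0,0],[0,0,0.0,0,0,0],[0,0,0,0,0,0]]]}}

```text
clock: 16.77
ee_pos: [0.534, 0.0416, 0.128]
ee_rot: [-3.141, -0.001, 3.005]
ft_force: [-0.2, -0.6, 2.7]
opening: 0.722
finger_force: 34.6
```

>>> {"name": "arm_command", "arguments": {"moves": [[[0,0,0,0,0,0],[0,0,0,0,0,0],[0,0,0,0,0,0],[0,0,0,0,0,0]]], "grip": 0.85}}

```text
clock: 17.27
ee_pos: [0.5344, 0.0417, 0.1282]
ee_rot: [3.142, -0.0, 3.005]
ft_force: [-0.3, -0.1, -0.5]
opening: 0.85
finger_force: 0.0
```

>>> {"name": "arm_command", "arguments": {"moves": [[[0,0,0,0,0,0],[0,0,0,0,0,0],[0,0,0.2,0,0,0],[0,0,0.3,0,0,0],[0,0,0.3,0,0,0],[0,0,0,0,0,0]]], "grip": 1}}

```text
clock: 18.02
ee_pos: [0.5352, 0.0416, 0.1495]
ee_rot: [3.141, 0.002, 3.005]
ft_force: [-0.1, 0.3, -0.7]
opening: 0.999
finger_force: 0.0
```

>>> {"name": "arm_command", "arguments": {"moves": [[[0,0,0.4,0,0,0],[0,0,0.8,0,0,0],[0,0,0.8,0,0,0],[0,0,0.8,0,0,0],[0,0,0.6,0,0,0],[0,0,0,0,0,0]]]}}

```text
clock: 18.77
ee_pos: [0.5353, 0.0416, 0.2348]
ee_rot: [3.141, 0.003, 3.005]
ft_force: [0.1, -0.3, -0.2]
opening: 1.001
finger_force: 0.0
```

>>> {"name": "arm_command", "arguments": {"moves": [[[0.37,0.64,0,0,0,0],[0.37,0.64,0,0,0,0],[0.37,0.64,0,0,0,0],[0.37,0.64,0,0,0,0],[0,0,0,0,0,0],[0,0,0,0,0,0],[0,0,0,0,0,0]]], "grip": 0}}

```text
clock: 19.65
ee_pos: [0.5713, 0.1053, 0.2333]
ee_rot: [-3.141, -0.0, 3.005]
ft_force: [-0.4, -0.0, -0.8]
opening: -0.003
finger_force: 0.0
```

```bash
python3 - <<'E'
from bench import ctrl
import cv2
t=[]
for n,(x,y) in dict(top=(150,135),scene=(190,125)).items():
    im=ctrl.grab_frame(n)[y:y+115,x:x+80,::-1]
    t.append(cv2.resize(im,None,fx=5,fy=5,interpolation=cv2.INTER_CUBIC))
cv2.imwrite("pics/c.png",cv2.hconcat(t))
s=ctrl.state();print(s["ee_pos"],s["ee_rot"],s["ft_force"],s["opening"])
E
```

```text
[0.57137463 0.10517602 0.2334288 ] [-3.14153395e+00  1.52701756e-04  3.00431155e+00] [-0.01740586  0.3119764  -0.41151133] 0.0020500975729604255
```

View pics/c.png

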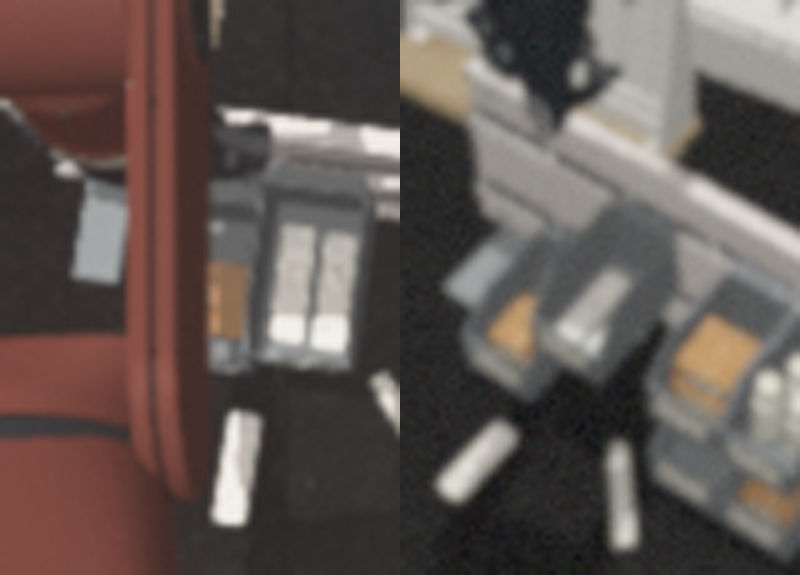

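The bin hangs on the louver at about (610,290) in the right half, upright with both cassettes inside. The shut fingers are at its upper left. Descending beside its left wall.

>>> {"name": "arm_command", "arguments": {"moves": [[[0,0,-0.5,0,0,0],[0,0,-0.6,0,0,0],[0,0,-0.6,0,0,0],[0,0,-0.6,0,0,0],[0,0,-0.6,0,0,0],[0,0,-0.4,0,0,0],[0,0,-0.24,0,0,0],[0,0,0,0,0,0]]]}}

```text
clock: 20.75
ee_pos: [0.5713, 0.1056, 0.1444]
ee_rot: [-3.141, -0.001, 3.005]
ft_force: [-0.1, 0.8, 1.2]
opening: 0.001
finger_force: 0.0
```

>>> {"name": "arm_command", "arguments": {"moves": [[[-0.014,-0.1,0,0,0,0],[-0.014,-0.1,0,0,0,0],[-0.014,-0.1,0,0,0,0],[-0.014,-0.1,0,0,0,0],[-0.014,-0.1,0,0,0,0],[-0.014,-0.1,0,0,0,0],[0,0,0,0,0,0]]]}}

```text
clock: 21.62
ee_pos: [0.5693, 0.0904, 0.1448]
ee_rot: [-3.142, -0.0, 3.005]
ft_force: [-0.6, 0.3, 0.0]
opening: 0.002
finger_force: 0.0
```

>>> {"name": "arm_command", "arguments": {"moves": [[[-0.011,-0.08,0,0,0,0],[-0.011,-0.08,0,0,0,0],[-0.011,-0.08,0,0,0,0],[-0.011,-0.08,0,0,0,0],[-0.011,-0.08,0,0,0,0],[-0.011,-0.08,0,0,0,0]]]}}

```text
clock: 22.38
ee_pos: [0.5677, 0.0787, 0.1448]
ee_rot: [3.141, 0.0, 3.005]
ft_force: [-0.4, 1.1, 0.7]
opening: 0.003
finger_force: 0.7
```

>>> {"name": "arm_command", "arguments": {"moves": [[[-0.011,-0.08,0,0,0,0],[-0.011,-0.08,0,0,0,0],[-0.011,-0.08,0,0,0,0],[-0.011,-0.08,0,0,0,0],[-0.011,-0.08,0,0,0,0],[-0.011,-0.08,0,0,0,0]]]}}

```text
clock: 23.12
ee_pos: [0.5661, 0.0665, 0.1448]
ee_rot: [-3.142, 0.0, 3.005]
ft_force: [0.4, 1.9, 1.2]
opening: -0.002
finger_force: 0.7
```

>>> {"name": "arm_command", "arguments": {"moves": [[[-0.011,-0.08,0,0,0,0],[-0.011,-0.08,0,0,0,0],[-0.011,-0.08,0,0,0,0],[-0.011,-0.08,0,0,0,0],[-0.011,-0.08,0,0,0,0],[-0.011,-0.08,0,0,0,0]]]}}

```text
clock: 23.88
ee_pos: [0.5644, 0.0545, 0.1448]
ee_rot: [-3.142, -0.0, 3.005]
ft_force: [0.6, 1.5, -0.7]
opening: 0.001
finger_force: 0.8
```

>>> {"name": "arm_command", "arguments": {"moves": [[[-0.011,-0.08,0,0,0,0],[-0.011,-0.08,0,0,0,0],[-0.011,-0.08,0,0,0,0],[-0.011,-0.08,0,0,0,0],[-0.011,-0.08,0,0,0,0],[0,0,0,0,0,0]]]}}

```text
clock: 24.62
ee_pos: [0.563, 0.0443, 0.1448]
ee_rot: [-3.141, -0.0, 3.005]
ft_force: [-0.5, 0.4, -0.2]
opening: 0.002
finger_force: 0.1
```

>>> {"name": "arm_command", "arguments": {"moves": [[[-0.0055,-0.04,0,0,0,0],[-0.0055,-0.04,0,0,0,0],[-0.0055,-0.04,0,0,0,0]]]}}

```text
clock: 25.0
ee_pos: [0.5626, 0.0416, 0.1448]
ee_rot: [3.142, 0.0, 3.005]
ft_force: [-0.1, 1.2, -0.1]
opening: -0.001
finger_force: 0.7
```

>>> {"name": "arm_command", "arguments": {"moves": [[[-0.0055,-0.04,0,0,0,0],[-0.0055,-0.04,0,0,0,0]]]}}

```text
clock: 25.25
ee_pos: [0.5624, 0.0396, 0.1448]
ee_rot: [3.142, 0.0, 3.005]
ft_force: [0.6, 1.6, 0.0]
opening: 0.002
finger_force: 0.7
```

>>> {"name": "arm_command", "arguments": {"moves": [[[-0.0055,-0.04,0,0,0,0],[-0.0055,-0.04,0,0,0,0]]]}}

```text
clock: 25.5
ee_pos: [0.5622, 0.0378, 0.1448]
ee_rot: [3.141, 0.0, 3.005]
ft_force: [1.0, 5.5, -1.1]
opening: 0.002
finger_force: 2.4
```

>>> {"name": "arm_command", "arguments": {"moves": [[[-0.0055,-0.04,0,0,0,0],[-0.0055,-0.04,0,0,0,0]]]}}

```text
clock: 25.75
ee_pos: [0.5621, 0.0377, 0.1449]
ee_rot: [3.138, 0.0, 3.005]
ft_force: [2.7, 12.0, -0.0]
opening: -0.001
finger_force: 6.0
```

It's against the neighbour: the force rises sharply at stand y≈15.8 mm, where 15.5 was expected. Retreating.

>>> {"name": "arm_command", "arguments": {"moves": [[[0.011,0.08,0,0,0,0],[0.03,0.25,0,0,0,0],[0.05,0.4,0,0,0,0],[0.03,0.25,0,0,0,0],[0,0,0.6,0,0,0],[0,0,0.9,0,0,0],[0,0,0.9,0,0,0],[0,0,0.9,0,0,0]]]}}

```text
clock: 26.75
ee_pos: [0.5651, 0.0599, 0.2294]
ee_rot: [-3.141, 0.001, 3.005]
ft_force: [0.4, -0.4, -0.6]
opening: 0.002
finger_force: 0.0
```

>>> {"name": "arm_command", "arguments": {"moves": [[[0,0.9,0.4,0,0,0],[-0.4,0.9,0,0,0,0],[-0.4,0.9,0,0,0,0],[-0.4,0.9,0,0,0,0],[-0.4,0.9,0,0,0,0],[-0.4,0.9,0,0,0,0],[-0.4,0.9,0,0,0,0],[0,0,0,0,0,0]]]}}

```text
clock: 27.75
ee_pos: [0.5046, 0.2187, 0.2385]
ee_rot: [3.141, 0.001, 3.007]
ft_force: [0.9, 0.4, 0.1]
opening: -0.003
finger_force: 0.0
```

```bash
python3 - <<'E'
from bench import ctrl
import cv2
t=[]
for n,(x,y) in dict(top=(190,135),scene=(200,135)).items():
    im=ctrl.grab_frame(n)[y:y+100,x:x+98,::-1]
    t.append(cv2.resize(im,None,fx=4,fy=4,interpolation=cv2.INTER_CUBIC))
cv2.imwrite("pics/d.png",cv2.hconcat(t))
s=ctrl.state();print(s["ee_pos"],s["clock"],s["ft_force"])
E
```

```text
[0.50519045 0.217373   0.23812694] 27.85 [-0.33322234 -0.44276482 -0.10809069]
```

View pics/d.png

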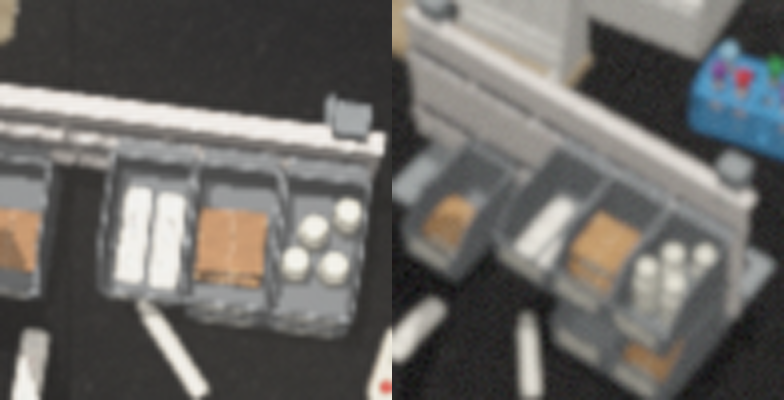

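The bin at (150,225) sits flush and parallel against its neighbour at (235,230), level with the row, with both cassettes inside. The arm is clear.

```bash
python3 -c "
from bench import ctrl
print(ctrl.close_job())"
```

```text
the job is handed in; nothing more can be done
None
```

The bin hangs on the top louver, lip fully caught and both cassettes inside; after letting go I nudged it up against its neighbour, moved the arm clear and handed the job in at about 28 s.

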